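Draw the doser's plunger to its groove and hold it

ROBOT

A 7-joint arm with a two-finger parallel gripper is mounted at the origin on a cart in front of the work surface, level with it; the furniture and walls round the work are solid. World frame = base frame: x ahead of the robot, y to its left, z up, the work surface at z = 0. Lengths are in m, angles in rad, forces in N, time in s.
With the tool pointing down it reaches from about 0.425 to 0.875 m from the base axis. Payload 4.7 kg.
Tool frame: the origin (TCP) lies at the very end of the fingers, on their centre line; the grasp point (between the pads) lies 19 mm behind it (grip_point_offset is the distance from the TCP to the grasp point, in m); x points along the fingers, z is the direction in which the jaws open and shut, and the axes are right-handed (so a half turn about x gives the same grasp; the last joint's range is limited). The gripper opens to 87 mm and grips with 3 to 60 N. Pads are 19 mm wide; open, the fingers measure 117 mm over their backs; the gripper's body (75 mm by 190 mm) begins 51 mm behind the grasp point.
Start: joints at [1.214, 0.321, -0.07, 1.45, 0.023, 1.371, -0.057], TCP at [0.236, -0.606, 0.223] pointing down, gripper open.
Joint ranges: [-2.86, 2.86], [-0.3, 2.09], [-1.38, 1.24], [0.06, 2.45], [-1.56, 4.7], [0.09, 2.05], [-2.69, 2.69]. Speed limits (rad/s): [2.57, 2.57, 3.14, 3.14, 3.14, 3.14, 3.14].

INTERFACE

Orientations are given as a rotation vector (axis times angle).
In Python, from bench import get_state, get_image, calibration, close_job, grip_point_offset gives the robot as it stands.
- The arm moves only by the tool play_rows, never from a script. Its argument "targets" is a list of rows, each an object with "claw": the closure, from 0 (fully open) to 1 (shut); "linear": the shift along the tool's x, y, z as a fraction of full scale, a list of three; "rotation": the turn, a rotation vector about the tool's x, y, z as a fraction of full scale, a list of three. In form: [{"claw": claw, "linear": [x, y, z], "rotation": [wx, wy, wz]}, ...]. A call has 1 to 10 rows; each row shifts and turns the pose as measured when the row begins, along the tool's axes as they then stand; what a row does not reach is not made up. Full scale, the value 1, is 2.5 cm for a shift and 90 degrees for a turn. A row lasts 1/12 s, in which the tool goes at most 41.7 mm and 7.16 degrees, less where a joint would pass 70% of its speed; a pose out of reach is approached as far as the arm can. A call with a number of a shift or a turn outside -1 to 1 is refused whole. A call with a gripper value outside its range is refused whole. The fingers move at their own pace and stop on an object; "newtons" is the grip in N (left out, the last holds). Time passes only in rows, so rows that do not move let the fingers close. It gives the time, the measured TCP pose, the force and the opening at its end, in the units of the state.
- get_state(): the state, without advancing time (a new reading comes with each control period).
- get_image(name): name is "scene" or "top" or "wrist"; returns the picture (384x512x3 uint8, blue, green, red); there is no depth.
- calibration(name): a dict with "fx", "fy", "cx", "cy" (pixels), "dist_coeffs" ([k1, k2, p1, p2, k3] as OpenCV has them; the pictures are not rectified), "rvec" (rotation vector, rad) and "tvec" (3), from world to camera coordinates, as OpenCV has them; the wrist camera has in their place "hand_eye" (4x4, takes a point from camera to tool coordinates, whose origin is the TCP and whose axes are the tool frame's). Camera axes: x right, y down, z forward; pixel columns grow to the right and rows downward; lengths in m; the calibration is good to about 2 mm. A picture is of the moment at which its call begins: read the wrist's pose just before it. calibration takes no time and is no camera call.
- close_job(): hands the job in, once; it reports no verdict.
The state is a dict: "time": time; "joint_positions": joint angles; "qd": joint speeds; "joint_torque": joint torques, N m; "position": TCP position; "tool_rot": TCP orientation; "ft_force": force on the tool from outside, world axes, zero at the start; "torque": the same for the moment, N m; "grip_width": opening from 0.0 (shut) to 1.0 (fully open).
Only numpy, scipy, OpenCV 4.12 (cv2) and the standard library are available. Lean on these libraries where they do the work, as an engineer would, in place of code of your own. Each camera call takes 0.05 s, during which the arm holds its last target. There are 200 camera calls.

TASK

On the chopping board stands a two-barrel sauce doser whose plungers are locked down by a keeper bar above them: turn the bar crosswise (a quarter turn, either way) so that it is clear of both plungers. Then draw the plunger with the T-shaped handle straight up, without letting it bind in its barrel, until the groove round its rod is level with the barrel's mouth (40 mm up, still well inside the barrel), and finish while holding it still there for the barrel to fill. Leave the plunger with the ball knob fully down and the jars and other things where they stand.

Things in the scene. Friction and masses are not known exactly. Their poses are not given: they have to be found in the camera images.
- stand: Fixed doser stand on a 22 mm chopping board: white base 80x200x12 mm, two upright steel barrels 36 mm thick (41 at the trim ring) in a row along its own y axis, 65 mm either side of the middle, and between them a 16 mm post carrying the keeper bar. Origin: centre of the underside; z up. Mouths 102 mm above it; bores 18 mm wide, 85 mm deep. Does not move.
- mouth_left (a point): Centre of the mouth of the barrel on the stand's +y side (102 mm above the stand's origin); axes as the stand's.
- mouth_right (a point): Centre of the mouth of the barrel on the stand's -y side; axes as the stand's.
- keeper (a joint): Angle of the keeper bar about the post, rad, positive anticlockwise from above. 0: along the row, over both plungers (starts within 0.2); +-1.57: crosswise; stops at +-1.6; clear beyond 1.15 either way. Light friction (0.06 N m), stays where left. Steel bar 156x14x6 mm with 26 mm round ends; underside 51 mm above the barrel mouths, 3 mm above the plunger heads.
- keeper_fin (a point): Point on the upright white fin in the middle of the keeper bar, on the pivot axis, 10 mm below the fin's top and 24 mm above the bar's upper face. The fin is 12 mm thick, 36 mm long (its own y axis, along the bar) and 34 mm tall; it turns with the bar. Axes: y along the bar, z up.
- t_plunger: Loose plunger with the T-shaped handle, 0.1 to 0.2 kg: steel rod 16 mm thick, 113 mm long, under a white crossbar. Starts standing on the floor of either bore, 85 mm inside, 28 mm showing; turns freely. Origin: centre of the rod's foot; z up along the rod, y along the crossbar.
- t_handle (a point): Centre of the T handle's crossbar, 123 mm above the rod's foot, 38 mm above the barrel mouth when fully down. Crossbar: round, 20 mm thick, 64 mm long, level, along its own y axis; z up along the rod.
- groove (a point): Centre of the 6 mm wide groove cut round the T plunger's rod, 45 mm above the rod's foot (78 mm below the crossbar's centre); 40 mm below the mouth, hidden in the barrel, when fully down.
- ball_plunger: Loose plunger with the ball knob, the same rod, in the other barrel; to be left fully down. Origin: centre of the rod's foot; z up.
- ball_knob (a point): Centre of the ball knob (34 mm across), 116 mm above that rod's foot, 31 mm above the barrel mouth when fully down.
- microwave_handle (a point): Lower end of the upright door handle (18 mm thick) of the microwave that hangs above the back of the hob, to the right; handle and microwave (front face 30 mm behind it) are solid and run upward from here: swing the arm past on the robot's side. Not to be touched or moved.
- honey_jar_mid (a point): small closed glass jar with a dark lid, 49 mm across, 75 mm tall, stands on the board behind the stand; bystander. Point: half-way up, on its middle.
- salt_shaker_mid (a point): glass shaker with a grey top, 44 mm across, 90 mm tall, stands on the board in front of the stand; bystander. Point: half-way up, on its middle.
- chilli_jar_mid (a point): closed jar with a dark lid, 57 mm across, 85 mm tall, right of the board; bystander. Point: half-way up, on its middle.
- tin_small_mid (a point): closed tin, 57 mm across, 72 mm tall, right of the board; bystander. Point: half-way up, on its middle.
- lemon_mid (a point): lemon, 71x53x51 mm, left of the board; bystander. Point: half-way up, on its middle.
Mind the look-alikes: they are no part of the job. What is shaped like the t_plunger but green is not meant.

How it is judged:
By the outcome, as a careful person would: the job done as asked, in the order asked, and still so for the second after the job is handed in, while the arm keeps its last pose, push and grip.
It also fails if it takes over 48 s, if anything falls off the work surface, if the arm or the gripper's body presses on something with over 40 N, if the wrist force passes 120 N, or if a joint passes its speed limit or range.

## Working session

There is one attempt and no reset: what is moved stays moved. The work goes in short steps, Python scripts to look and compute and a tool call to move; the robot and the scene stay as the last step left them, time stands still between calls to the robot, and variables do not carry over. Pictures are saved under pics/ and viewed, about 8 in all and at most 12, crops included, and the job is handed in when it is done.

Besides the shell and the picture viewer there is one more tool, called after "Call:" as name(argument=value, ...), one argument or row to a line, values as JSON. play_rows: Moves the arm, as the interface text tells. Shift numbers are shares of 2.5 cm and turn numbers shares of 90 degrees, none past 1 either way. Its arguments: {"type":"object","properties":{"targets":{"type":"array"},"newtons":{"type":"number"}},"required":["targets"]}

```bash
ls; mkdir -p pics; python3 - <<'E'
from bench import *
import cv2,numpy as np
s=get_state();print({k:np.round(v,3) for k,v in s.items()},grip_point_offset)
a=get_image("scene");b=get_image("top")
cv2.imwrite("pics/scene0.png",a);cv2.imwrite("pics/top0.png",b)
cv2.imwrite("pics/both.png",np.hstack([cv2.resize(a,(400,300)),cv2.resize(b,(400,300))]))
for n in("scene","top","wrist"):print(n,calibration(n))
E
```

```text
pics
{'time': np.float64(0.0), 'joint_positions': array([ 1.214,  0.322, -0.07 ,  1.452,  0.023,  1.371, -0.057]), 'qd': array([ 0.001, -0.   , -0.   , -0.   ,  0.   ,  0.   ,  0.001]), 'joint_torque': array([ 0.0000e+00, -4.9129e+01, -4.0400e-01, -3.1252e+01, -6.4000e-02,
        4.4000e-02,  0.0000e+00]), 'position': array([ 0.235, -0.605,  0.221]), 'tool_rot': array([ 0.933,  1.364, -0.931]), 'ft_force': array([ 0.768,  0.212, -0.322]), 'torque': array([0.008, 0.021, 0.056]), 'grip_width': np.float64(1.0)} 0.0187
scene {'fx': 384.6653765469974, 'fy': 384.6653765469974, 'cx': 252.5780963978145, 'cy': 189.93430507515063, 'dist_coeffs': array([0.00776533, 0.        , 0.        , 0.        , 0.        ]), 'rvec': array([ 0.8284662 , -2.4050081 ,  1.26974714]), 'tvec': array([0.34537199, 0.38647394, 1.20077167])}
top {'fx': 403.00696033831355, 'fy': 403.00696033831355, 'cx': 250.44786040364363, 'cy': 188.54738003366586, 'dist_coeffs': array([0.01902635, 0.        , 0.        , 0.        , 0.        ]), 'rvec': array([ 1.99807645, -1.5685074 ,  0.54234418]), 'tvec': array([-0.11483013,  0.54309542,  1.61928754])}
wrist {'fx': 289.9842145898802, 'fy': 289.9842145898802, 'cx': 253.06337020256035, 'cy': 192.97455203491364, 'dist_coeffs': array([0.02021346, 0.        , 0.        , 0.        , 0.        ]), 'hand_eye': array([[ 4.40564315e-04, -3.04095595e-01,  9.52641420e-01,
        -1.62591815e-01],
       [ 3.98492029e-05, -9.52641506e-01, -3.04095641e-01,
         8.56288472e-02],
       [ 9.99999902e-01,  1.71935689e-04, -4.07581886e-04,
         2.52119957e-04],
       [ 0.00000000e+00,  0.00000000e+00,  0.00000000e+00,
         1.00000000e+00]])}
```

```bash
python3 - <<'E'
import cv2
for n in("scene","top"):
    a=cv2.imread(f"pics/{n}0.png");cv2.imwrite(f"pics/{n}0b.png",cv2.resize(a,(800,600),interpolation=cv2.INTER_CUBIC))
E
```

```text
(no output)
```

View pics/scene0b.png

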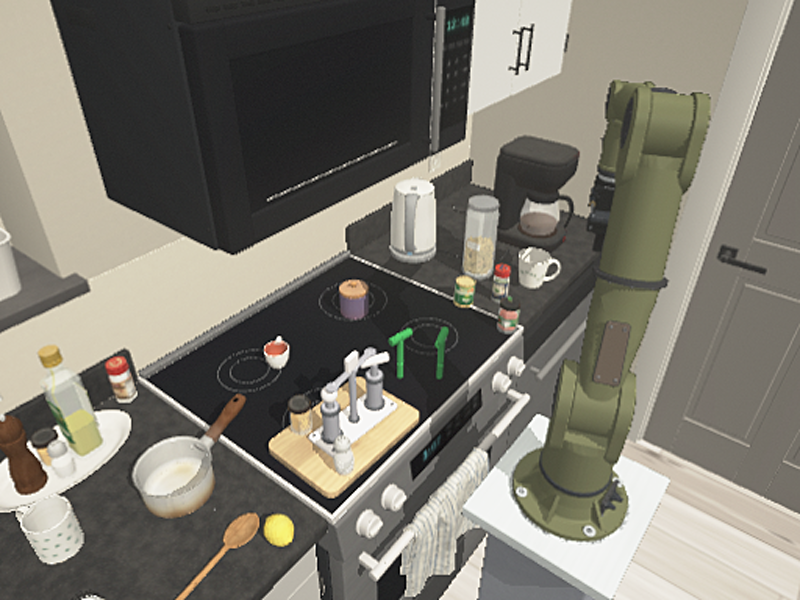

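View pics/top0b.png

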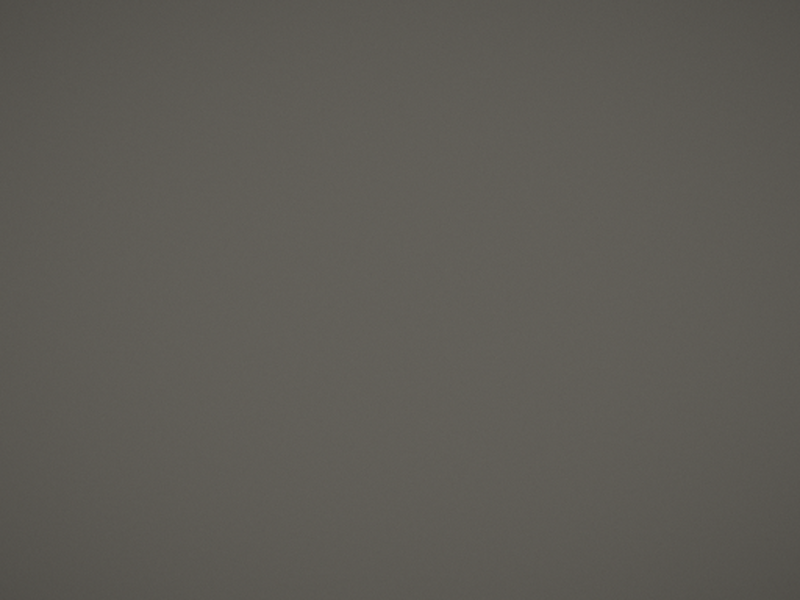

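The scene view shows the doser at about (350,400) on the board, with the robot to its right. The top camera shows a plain grey field, so it's no use. Next I'll look at a close crop of the doser.

```bash
python3 - <<'E'
import cv2
a=cv2.imread("pics/scene0.png")
# crop u 165..295, v 200..320
c=a[205:307,160:296];cv2.imwrite("pics/crop0.png",cv2.resize(c,(800,600),interpolation=cv2.INTER_CUBIC))
E
```

```text
(no output)
```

View pics/crop0.png

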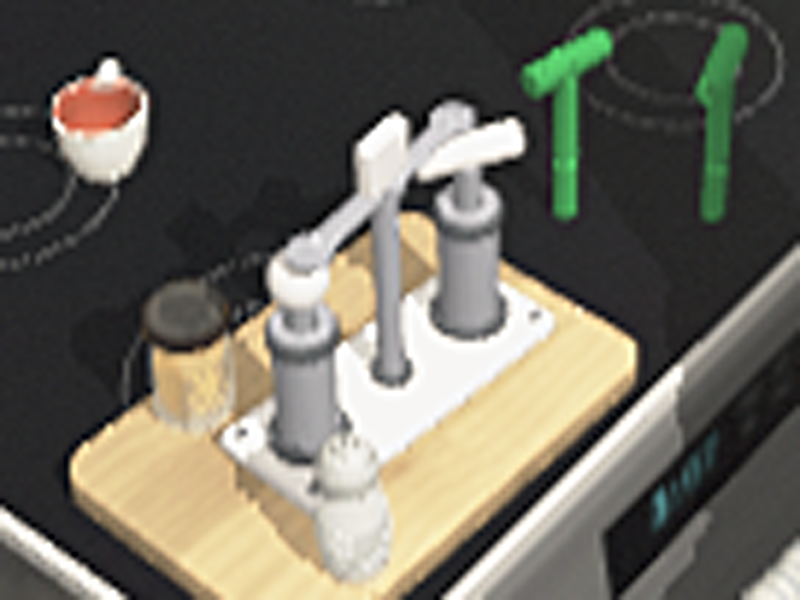

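Candidates for the T plunger: the white T in the right barrel at crop (472,150), and two green T's at crop (568,60) and (722,60), which are look-alikes. I choose the white T. The ball knob is at (300,280), the keeper fin at (383,155), the post foot at (393,372), the honey jar at (190,350) and the shaker at (350,510).

```bash
cat >h.py <<'E'
import cv2,numpy as np
from bench import *
from scipy.spatial.transform import Rotation as R
def campose(n,s=None):
    c=calibration(n)
    if n=="wrist":
        s=s or get_state();H=np.array(c["hand_eye"]);Rt=R.from_rotvec(s["tool_rot"]).as_matrix()
        return c,Rt@H[:3,:3],Rt@H[:3,3]+s["position"]
    Rm=R.from_rotvec(c["rvec"]).as_matrix();return c,Rm.T,-Rm.T@np.array(c["tvec"])
def K(c):return np.array([[c["fx"],0,c["cx"]],[0,c["fy"],c["cy"]],[0,0,1]])
def ray(n,uv,z,s=None):
    c,Rm,o=campose(n,s);p=cv2.undistortPoints(np.array([[uv]],float),K(c),c["dist_coeffs"])[0,0]
    d=Rm@np.array([p[0],p[1],1]);return o+d*(z-o[2])/d[2]
def proj(n,P,s=None):
    c,Rm,o=campose(n,s)
    return cv2.projectPoints(np.atleast_2d(np.array(P,float)),cv2.Rodrigues(Rm.T)[0],-Rm.T@o,K(c),c["dist_coeffs"])[0][:,0]
E
python3 - <<'E'
from h import *
f=lambda x,y:(160+x/5.882,205+y/5.882)
for n,p,z in [("post foot",(393,376),.034),("ball",(300,280),.153),("Tc",(472,150),.162),("Tend1",(425,168),.162),("Tend2",(520,137),.162),("mouthL",(303,335),.124),("mouthR",(468,208),.124),("footL",(307,445),.034),("footR",(470,318),.034),("finmid",(383,160),.198),("barL",(306,250),.181),("barR",(452,112),.181),
 ("plate1",(225,437),.034),("plate2",(545,320),.034),("honey",(192,365),.06),("salt",(352,520),.067)]:
    print(n,np.round(ray("scene",f(*p),z),3))
s=get_state();print(R.from_rotvec(s["tool_rot"]).as_matrix().round(3)); print(campose("wrist")[2],campose("scene")[2])
E
```

```text
post foot [0.437 0.143 0.034]
ball [0.443 0.205 0.153]
Tc [0.432 0.075 0.162]
Tend1 [0.443 0.103 0.162]
Tend2 [0.418 0.049 0.162]
mouthL [0.435 0.214 0.124]
mouthR [0.43  0.082 0.124]
footL [0.441 0.212 0.034]
footR [0.432 0.079 0.034]
finmid [0.437 0.143 0.198]
barL [0.435 0.208 0.181]
barR [0.447 0.074 0.181]
plate1 [0.481 0.236 0.034]
plate2 [0.396 0.053 0.034]
honey [0.515 0.225 0.06 ]
salt [0.365 0.257 0.067]
[[-0.001  0.932  0.362]
 [ 0.002  0.362 -0.932]
 [-1.    -0.    -0.002]]
[ 0.31531269 -0.57483977  0.38416222] [-0.19617236  0.82469519  0.99593713]
```

Call:
play_rows(
  targets=[
    {"claw": 0,"linear": [-0.3,1,-0.5],"rotation": [-0.028,0,0]},
    {"claw": 0,"linear": [-0.3,1,-0.5],"rotation": [-0.028,0,0]},
    {"claw": 0,"linear": [-0.3,1,-0.5],"rotation": [-0.028,0,0]},
    {"claw": 0,"linear": [-0.3,1,-0.5],"rotation": [-0.028,0,0]},
    {"claw": 0,"linear": [-0.3,1,-0.5],"rotation": [-0.028,0,0]},
    {"claw": 0,"linear": [-0.3,1,-0.5],"rotation": [-0.028,0,0]},
    {"claw": 0,"linear": [-0.3,1,-0.5],"rotation": [-0.028,0,0]},
    {"claw": 0,"linear": [-0.3,1,-0.5],"rotation": [-0.028,0,0]},
    {"claw": 0,"linear": [-0.3,1,-0.5],"rotation": [-0.028,0,0]},
    {"claw": 0,"linear": [0,1,-0.5],"rotation": [-0.028,0,0]},
  ],
)

```text
time: 0.93
position: [0.3806, -0.3513, 0.2883]
tool_rot: [0.578, 1.503, -0.573]
ft_force: [0.9, 0.9, 0.4]
grip_width: 0.997
```

Call:
play_rows(
  targets=[
    {"claw": 0,"linear": [0,1,-0.1],"rotation": [-0.032,0,0]},
    {"claw": 0,"linear": [0,1,-0.1],"rotation": [-0.032,0,0]},
    {"claw": 0,"linear": [0,1,-0.1],"rotation": [-0.032,0,0]},
    {"claw": 0,"linear": [0,1,-0.1],"rotation": [-0.032,0,0]},
    {"claw": 0,"linear": [0,1,-0.1],"rotation": [-0.032,0,0]},
    {"claw": 0,"linear": [0,1,-0.1],"rotation": [-0.032,0,0]},
    {"claw": 0,"linear": [0,1,-0.1],"rotation": [-0.032,0,0]},
    {"claw": 0,"linear": [0,1,-0.1],"rotation": [-0.032,0,0]},
    {"claw": 0,"linear": [0,1,-0.1],"rotation": [-0.032,0,0]},
    {"claw": 0,"linear": [0,1,-0.1],"rotation": [-0.032,0,0]},
  ],
)

```text
time: 1.77
position: [0.4787, -0.0932, 0.2907]
tool_rot: [0.14, 1.573, -0.141]
ft_force: [0.8, 0.1, 0.2]
grip_width: 0.998
```

```bash
python3 - <<'E'
from h import *
s=get_state();print(s["position"].round(3) if hasattr(s["position"],'round') else s["position"],R.from_rotvec(s["tool_rot"]).as_matrix().round(3),np.round(s["joint_positions"],2))
print(proj("wrist",[[.437,.143,.2],[.432,.078,.162],[.443,.208,.153]]))
E
```

```text
[ 0.479 -0.093  0.291] [[-0.007  0.178  0.984]
 [-0.     0.984 -0.178]
 [-1.    -0.001 -0.007]] [ 0.72 -0.03 -0.56  1.71 -0.01  1.46 -0.02]
[[ 127.85801393 -122.39388837]
 [ 164.83751599    8.34635221]
 [ 133.64808385 -192.28352424]]
```

Call:
play_rows(
  targets=[
    {"claw": 0,"linear": [0,0.83,-0.43],"rotation": [-0.028,0,0]},
    {"claw": 0,"linear": [0,0.83,-0.43],"rotation": [-0.028,0,0]},
    {"claw": 0,"linear": [0,0.83,-0.4],"rotation": [-0.028,0,0]},
    {"claw": 0,"linear": [0,0.83,-0.36],"rotation": [-0.028,0,0]},
    {"claw": 0,"linear": [0,0.83,-0.33],"rotation": [-0.028,0,0]},
    {"claw": 0,"linear": [0,0.83,-0.3],"rotation": [-0.028,0,0]},
    {"claw": 0,"linear": [0,0,0],"rotation": [0,0,0]},
  ],
)

```text
time: 2.35
position: [0.4231, 0.0569, 0.2903]
tool_rot: [-0.105, 1.577, 0.1]
ft_force: [-0.4, 0.8, 0.2]
grip_width: 0.998
```

```bash
python3 - <<'E'
from h import *
import pickle
s=get_state();a=get_image("wrist");pickle.dump((s,a),open("w1.pkl","wb"))
print(np.round(s["position"],4),R.from_rotvec(s["tool_rot"]).as_matrix().round(3),np.round(s["joint_positions"],2))
print(proj("wrist",[[.437,.143,.2],[.432,.078,.162],[.443,.208,.153]]))
cv2.imwrite("pics/w1.png",cv2.resize(a,(800,600),interpolation=cv2.INTER_CUBIC))
E
```

```text
[0.4231 0.0569 0.2903] [[-0.008 -0.13   0.991]
 [-0.003  0.992  0.13 ]
 [-1.    -0.002 -0.009]] [ 0.59 -0.2  -0.67  1.82 -0.12  1.48  0.07]
[[281.60709106  98.00023434]
 [263.56266019 164.24940443]
 [295.16174906  23.90494913]]
```

View pics/w1.png

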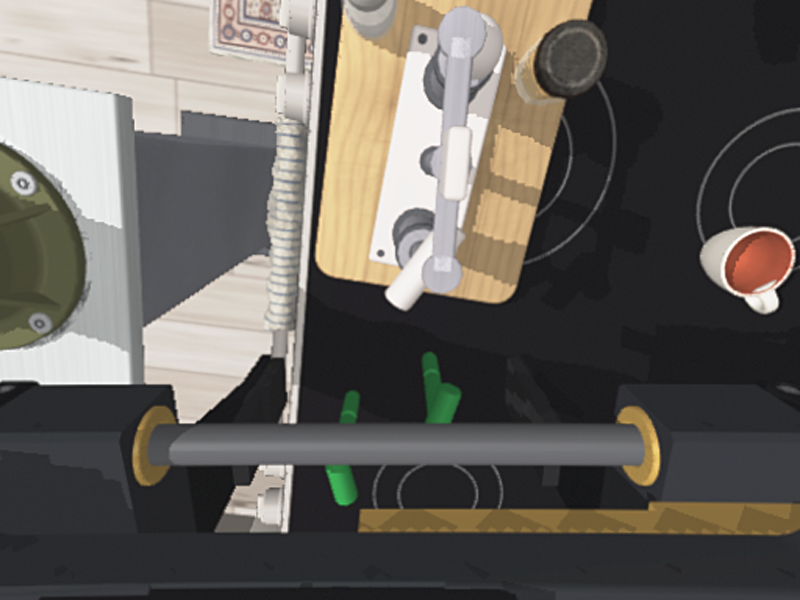

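The wrist view shows the bar running from about (462,40) to (441,272) and the fin at (456,160). The T handle's white bar runs from about (403,297) to (435,240). The ball is at (478,55), and the plate holes are at (423,38) and (381,253).

```bash
python3 - <<'E'
from h import *
import pickle
s,a=pickle.load(open("w1.pkl","rb"))
for n,p,z in [("barL",(461,40),.181),("barR",(441,272),.181),("fin",(457,160),.21),("hole1",(423,38),.034),("hole2",(381,253),.034),("Tend",(403,295),.165),("Tmid?",(432,240),.165),("ringR",(416,236),.124),("ball",(480,52),.153)]:
    print(n,np.round(ray("wrist",np.array(p)/1.5625,z,s),4))
g=cv2.cvtColor(a,cv2.COLOR_BGR2HSV)
c=a[60:220,220:330];cv2.imwrite("pics/w1c.png",cv2.resize(c,(550,800)[::1],interpolation=cv2.INTER_CUBIC)[:600])
E
```

```text
barL [0.4394 0.2025 0.181 ]
barR [0.4493 0.0769 0.181 ]
fin [0.4443 0.1428 0.21  ]
hole1 [0.4217 0.2334 0.034 ]
hole2 [0.4091 0.0529 0.034 ]
Tend [0.4289 0.0543 0.165 ]
Tmid? [0.4423 0.0931 0.165 ]
ringR [0.4341 0.0877 0.124 ]
ball [0.454  0.2042 0.153 ]
```

```bash
python3 - <<'E'
import cv2
a=cv2.imread("pics/w1.png")
import numpy as np
c=a[20:320,360:520];cv2.imwrite("pics/w1c.png",cv2.resize(c,(320,600),interpolation=cv2.INTER_CUBIC))
E
```

```text
(no output)
```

View pics/w1c.png

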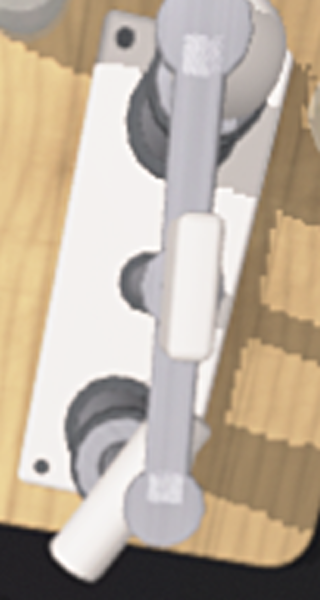

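Call:
play_rows(
  targets=[
    {"claw": 0,"linear": [0.5,0.81,0.37],"rotation": [0.01,0,0]},
    {"claw": 0,"linear": [0.5,0.81,0.37],"rotation": [0.01,0,0]},
    {"claw": 0,"linear": [0.5,0.81,0.37],"rotation": [0.01,0,0]},
    {"claw": 0,"linear": [0,0,0],"rotation": [0,0,0]},
  ],
)

```text
time: 2.73
position: [0.4453, 0.1185, 0.252]
tool_rot: [-0.066, 1.573, 0.051]
ft_force: [-0.9, -0.6, -0.3]
grip_width: 1.002
```

```bash
cat > look.py <<'E'
from h import *
import pickle,sys
s=get_state();a=get_image("wrist");pickle.dump((s,a),open(sys.argv[1]+".pkl","wb"))
print(np.round(s["position"],4),R.from_rotvec(s["tool_rot"]).as_matrix().round(3),np.round(s["joint_positions"],2),np.round(s["ft_force"],1))
cv2.imwrite("pics/"+sys.argv[1]+".png",cv2.resize(a,(800,600),interpolation=cv2.INTER_CUBIC))
E
python3 look.py w2
```

```text
[0.4453 0.1185 0.252 ] [[-0.003 -0.074  0.997]
 [-0.009  0.997  0.074]
 [-1.    -0.009 -0.003]] [ 0.55 -0.09 -0.81  1.82 -0.06  1.39 -0.17] [-0.9 -0.6 -0.3]
```

View pics/w2.png

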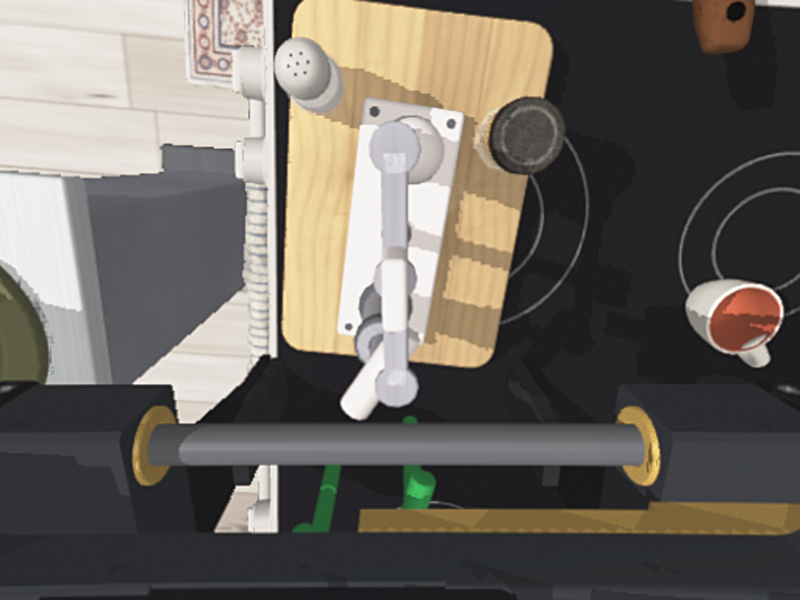

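The fin is at (396,295), centred on the tool's column, and the bar ends are at (395,147) and (397,387). The plate holes are at (374,111), (451,124) and (348,327).

```bash
python3 - <<'E'
from h import *
import pickle
s,a=pickle.load(open("w2.pkl","rb"))
for n,p,z in [("barL",(395,147),.181),("barR",(397,387),.181),("hole1",(374,111),.034),("hole3",(451,124),.034),("hole2",(348,327),.034),("Tend",(359,404),.165),("Tside",(382,350),.17),("salt top",(303,66),.112),("honey top",(528,135),.097)]:
    print(n,np.round(ray("wrist",np.array(p)/1.5625,z,s),4))
E
```

```text
barL [0.4398 0.2065 0.181 ]
barR [0.4507 0.0761 0.181 ]
hole1 [0.4208 0.2329 0.034 ]
hole3 [0.4812 0.228  0.034 ]
hole2 [0.4081 0.0523 0.034 ]
Tend [0.4286 0.0537 0.165 ]
Tside [0.4405 0.0937 0.17  ]
salt top [0.3814 0.2484 0.112 ]
honey top [0.5255 0.221  0.097 ]
```

Call:
play_rows(
  targets=[
    {"claw": 0,"linear": [0,0.95,0.07],"rotation": [0,0,0]},
    {"claw": 0.4,"linear": [0.85,0,0],"rotation": [0,0,0]},
    {"claw": 0.4,"linear": [0.85,0,0],"rotation": [0,0,0]},
    {"claw": 0.4,"linear": [0.85,0,0],"rotation": [0,0,0]},
    {"claw": 0.4,"linear": [0,0,0],"rotation": [0,0,0]},
    {"claw": 0.4,"linear": [0,0,0],"rotation": [0,0,0]},
  ],
  newtons=10,
)

```text
time: 3.28
position: [0.448, 0.1328, 0.1895]
tool_rot: [-0.065, 1.569, 0.04]
ft_force: [-0.7, 0.5, 0.2]
grip_width: 0.706
```

Call:
play_rows(
  targets=[
    {"claw": 0.4,"linear": [0,0.34,-0.08],"rotation": [0,0,0]},
    {"claw": 0.4,"linear": [0,0,0],"rotation": [0,0,0]},
    {"claw": 0.7,"linear": [0,0,0],"rotation": [0,0,0]},
    {"claw": 1,"linear": [0,0,0],"rotation": [0,0,0]},
    {"claw": 1,"linear": [0,0,0],"rotation": [0,0,0]},
    {"claw": 1,"linear": [0,0,0],"rotation": [0,0,0]},
    {"claw": 1,"linear": [0,0,0],"rotation": [0,0,0]},
    {"claw": 1,"linear": [0,0,0],"rotation": [0,0,0]},
  ],
)

```text
time: 3.95
position: [0.4472, 0.1405, 0.1951]
tool_rot: [-0.063, 1.565, 0.037]
ft_force: [-10.0, -0.1, 6.8]
grip_width: 0.231
```

```bash
cat > st.py <<'E'
from h import *
s=get_state();M=R.from_rotvec(s["tool_rot"]).as_matrix();z=M[:,2]
print("pos",np.round(s["position"],4),"yaw",np.arctan2(z[1],z[0]).round(3),"tilt",M[:,0].round(4),"F",np.round(s["ft_force"],1),"T",np.round(s["torque"],2),"w",round(s["grip_width"]*87,1),"q",np.round(s["joint_positions"],2),s["time"])
E
python3 st.py
```

```text
pos [0.4472 0.1405 0.1951] yaw 0.064 tilt [ 0.0059 -0.017  -0.9998] F [-10.   -0.1   6.8] T [-0.16  2.16  0.02] w 20.1 q [ 0.51 -0.03 -0.86  1.89 -0.01  1.27 -0.28] 3.95
```

Call:
play_rows(
  targets=[
    {"claw": 1,"linear": [0,0,-0.12],"rotation": [0,0,0]},
    {"claw": 1,"linear": [0,0,0],"rotation": [0,0,0]},
    {"claw": 1,"linear": [0,0,0],"rotation": [0,0,0]},
    {"claw": 1,"linear": [0,0,0],"rotation": [0,0,0]},
  ],
)

```text
time: 4.28
position: [0.443, 0.1403, 0.1949]
tool_rot: [-0.064, 1.567, 0.036]
ft_force: [-1.3, -0.4, 0.2]
grip_width: 0.141
```

```bash
python3 st.py;python3 look.py w3
```

```text
pos [0.443  0.1403 0.1949] yaw 0.064 tilt [ 0.0038 -0.0176 -0.9998] F [-1.3 -0.4  0.2] T [0.   0.18 0.  ] w 12.3 q [ 0.51 -0.04 -0.86  1.9  -0.01  1.27 -0.28] 4.2833
[0.443  0.1403 0.1949] [[ 0.004 -0.064  0.998]
 [-0.018  0.998  0.064]
 [-1.    -0.018  0.003]] [ 0.51 -0.04 -0.86  1.9  -0.01  1.27 -0.28] [-1.3 -0.4  0.2]
```

View pics/w3.png

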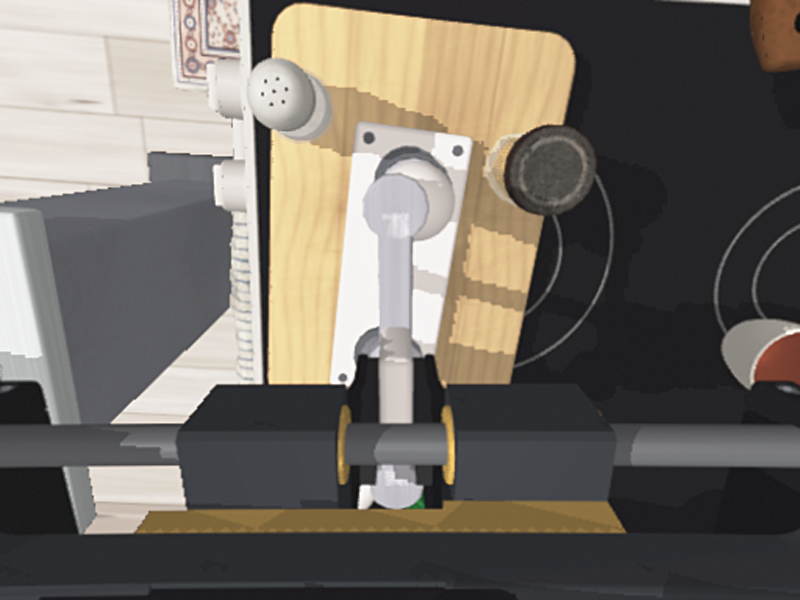

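Call:
play_rows(
  targets=[
    {"claw": 1,"linear": [0,0,0],"rotation": [-0.05,0,0]},
    {"claw": 1,"linear": [0,0,0],"rotation": [-0.05,0,0]},
    {"claw": 1,"linear": [0,0,0],"rotation": [-0.05,0,0]},
    {"claw": 1,"linear": [0,0,0],"rotation": [-0.05,0,0]},
    {"claw": 1,"linear": [0,0,0],"rotation": [-0.05,0,0]},
    {"claw": 1,"linear": [0,0,0],"rotation": [-0.05,0,0]},
  ],
  newtons=15,
)

```text
time: 4.83
position: [0.443, 0.1403, 0.1949]
tool_rot: [-0.447, 1.529, 0.42]
ft_force: [-1.8, 0.2, 0.1]
grip_width: 0.139
```

```bash
python3 st.py
```

```text
pos [0.443  0.1403 0.1949] yaw 0.554 tilt [ 0.003  -0.0167 -0.9999] F [-1.8  0.2  0.1] T [ 0.09  0.16 -0.04] w 12.1 q [ 0.5  -0.04 -0.85  1.9  -0.01  1.27  0.21] 4.8333
```

Very clean. About 0.88 rad remains.

Call:
play_rows(
  targets=[
    {"claw": 1,"linear": [0,0,0],"rotation": [-0.06,0,0]},
    {"claw": 1,"linear": [0,0,0],"rotation": [-0.06,0,0]},
    {"claw": 1,"linear": [0,0,0],"rotation": [-0.06,0,0]},
    {"claw": 1,"linear": [0,0,0],"rotation": [-0.06,0,0]},
    {"claw": 1,"linear": [0,0,0],"rotation": [-0.06,0,0]},
    {"claw": 1,"linear": [0,0,0],"rotation": [-0.06,0,0]},
    {"claw": 1,"linear": [0,0,0],"rotation": [-0.06,0,0]},
    {"claw": 1,"linear": [0,0,0],"rotation": [-0.06,0,0]},
    {"claw": 1,"linear": [0,0,0],"rotation": [-0.06,0,0]},
    {"claw": 1,"linear": [0,0,0],"rotation": [-0.03,0,0]},
  ],
)

```text
time: 5.67
position: [0.443, 0.1404, 0.1949]
tool_rot: [-1.162, 1.254, 1.143]
ft_force: [-1.4, -1.0, 2.2]
grip_width: 0.134
```

```bash
python3 st.py
```

```text
pos [0.443  0.1404 0.1949] yaw 1.492 tilt [ 0.0012 -0.0144 -0.9999] F [-1.4 -1.   2.2] T [ 0.22  0.16 -0.08] w 11.6 q [ 0.47 -0.04 -0.82  1.9  -0.01  1.27  1.15] 5.6667
```

Call:
play_rows(
  targets=[
    {"claw": 0.3,"linear": [0,0,0],"rotation": [0,0,0]},
    {"claw": 0.3,"linear": [0,0,0],"rotation": [0,0,0]},
    {"claw": 0.3,"linear": [0,0,0],"rotation": [0,0,0]},
    {"claw": 0.3,"linear": [-0.9,0,0],"rotation": [0,0,0]},
    {"claw": 0.3,"linear": [-0.9,0,0],"rotation": [0,0,0]},
    {"claw": 0.3,"linear": [-0.9,0,0],"rotation": [0,0,0]},
    {"claw": 0.3,"linear": [-0.3,0,0],"rotation": [0.07,0,0]},
    {"claw": 0.3,"linear": [0,0,0],"rotation": [0.07,0,0]},
    {"claw": 0.3,"linear": [0,0,0],"rotation": [0.07,0,0]},
    {"claw": 0.3,"linear": [0,0,0],"rotation": [0.07,0,0]},
  ],
)

```text
time: 6.5
position: [0.4449, 0.1413, 0.2734]
tool_rot: [-0.811, 1.421, 0.787]
ft_force: [-0.6, 0.6, -0.1]
grip_width: 0.693
```

Call:
play_rows(
  targets=[
    {"claw": 0.3,"linear": [0,0,0],"rotation": [0.07,0,0]},
    {"claw": 0.3,"linear": [0,0,0],"rotation": [0.07,0,0]},
    {"claw": 0.3,"linear": [0,0,0],"rotation": [0.07,0,0]},
    {"claw": 0.3,"linear": [0,0,0],"rotation": [0.07,0,0]},
    {"claw": 0.3,"linear": [0,0,0],"rotation": [0.07,0,0]},
    {"claw": 0.3,"linear": [0,0,0],"rotation": [0.07,0,0]},
    {"claw": 0.3,"linear": [0,0,0],"rotation": [0.07,0,0]},
    {"claw": 0.3,"linear": [0,0,0],"rotation": [0.07,0,0]},
    {"claw": 0.3,"linear": [0,0,0],"rotation": [0.07,0,0]},
  ],
)

```text
time: 7.25
position: [0.4472, 0.1415, 0.2741]
tool_rot: [0.011, 1.559, -0.031]
ft_force: [-0.5, 0.3, 0.8]
grip_width: 0.7
```

```bash
python3 st.py
```

```text
pos [0.4472 0.1415 0.2741] yaw -0.027 tilt [ 0.0115 -0.013  -0.9998] F [-0.5  0.3  0.8] T [-0.01 -0.09 -0.03] w 60.9 q [ 0.59 -0.1  -0.89  1.78 -0.06  1.42 -0.32] 7.25
```

Call:
play_rows(
  targets=[
    {"claw": 0.3,"linear": [0,-0.55,0.05],"rotation": [0.054,0,0]},
    {"claw": 0.3,"linear": [0,-0.55,0.05],"rotation": [0.054,0,0]},
    {"claw": 0.3,"linear": [0,-0.55,0.05],"rotation": [0.054,0,0]},
    {"claw": 0.3,"linear": [0,-0.55,0.05],"rotation": [0.054,0,0]},
    {"claw": 0.3,"linear": [0,-0.55,0.05],"rotation": [0.054,0,0]},
    {"claw": 0.3,"linear": [0,0,0],"rotation": [0,0,0]},
  ],
)

```text
time: 7.75
position: [0.4401, 0.0722, 0.2749]
tool_rot: [0.369, 1.52, -0.382]
ft_force: [-0.1, -0.5, 0.1]
grip_width: 0.699
```

```bash
python3 st.py;python3 look.py w4
```

```text
pos [0.4401 0.0722 0.2749] yaw -0.48 tilt [ 0.0148 -0.0122 -0.9998] F [-0.1 -0.5  0.1] T [-0.01 -0.06 -0.01] w 60.8 q [ 0.69 -0.18 -0.81  1.83 -0.11  1.42 -0.58] 7.75
[0.4401 0.0722 0.2749] [[ 0.015  0.462  0.887]
 [-0.012  0.887 -0.462]
 [-1.    -0.004  0.019]] [ 0.69 -0.18 -0.81  1.83 -0.11  1.42 -0.58] [-0.1 -0.5  0.1]
```

View pics/w4.png

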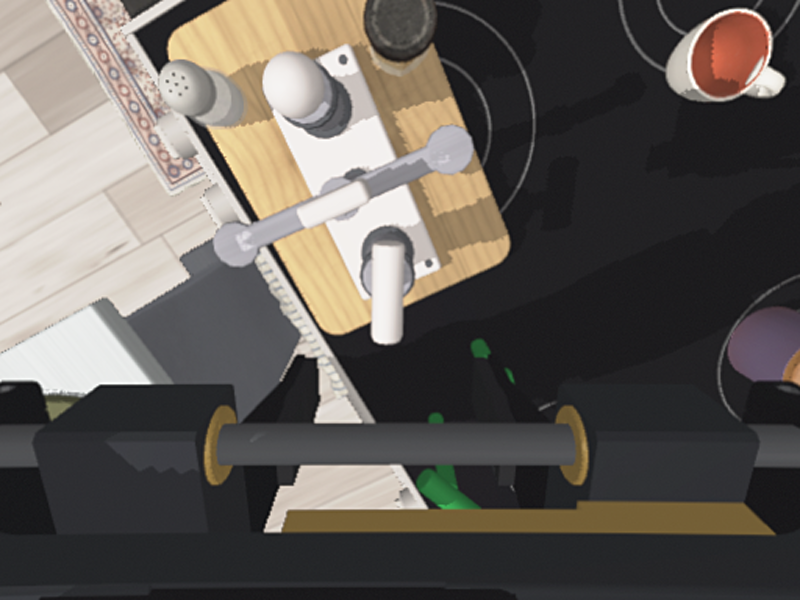

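The bar is now crosswise, with ends at (238,243) and (450,150). The T crossbar runs from (388,237) to (387,340), almost along the tool's y axis.

```bash
python3 - <<'E'
from h import *
import pickle
s,a=pickle.load(open("w4.pkl","rb"))
M=R.from_rotvec(s["tool_rot"]).as_matrix()
r=a[145:228,225:275];m=(r.min(2)>185).astype(np.uint8)
n,l,st,c=cv2.connectedComponentsWithStats(m)
k=l[185-145,248-225];print(n,k,st[k]+[225,145,0,0,0],c[k]+[225,145])
x,y,w,h,_=st[k];x+=225;y+=145
A=ray("wrist",(387.7/1.5625,238/1.5625),.170,s);B=ray("wrist",(387/1.5625,342/1.5625),.162,s);C=ray("wrist",c[k]+[225,145],.168,s)
for p in (A,B,C,ray("wrist",(238/1.5625,243/1.5625),.181,s),ray("wrist",(450/1.5625,150/1.5625),.181,s)):print(p.round(4),(M.T@(p-s["position"])).round(4))
print(np.linalg.norm(A-B),np.arctan2(-(A-B)[0],(A-B)[1]))
print("mouth", (M.T@(np.array([.4383,.0756,.162])-s["position"])).round(4))
E
```

```text
5 3 [ 233  157   23   63 1071] [245.6302521  186.82352941]
[0.4568 0.1074 0.17  ] [ 0.1047  0.0393 -0.0034]
[0.4237 0.0456 0.162 ] [ 0.113  -0.0307 -0.0044]
[0.4388 0.0785 0.168 ] [ 0.1068  0.0054 -0.0061]
[0.3814 0.1458 0.181 ] [ 0.0922  0.0385 -0.0879]
[0.5094 0.1354 0.181 ] [0.0942 0.0885 0.0304]
0.07053577330384554 -0.49206428470005265
mouth [ 0.1129  0.0026 -0.0053]
```

Call:
play_rows(
  targets=[
    {"claw": 0.3,"linear": [0,0.1,-0.16],"rotation": [0,0.012,0.0025]},
    {"claw": 0.3,"linear": [0.75,0,0],"rotation": [0,0,0]},
    {"claw": 0.3,"linear": [0.75,0,0],"rotation": [0,0,0]},
    {"claw": 0.3,"linear": [0.75,0,0],"rotation": [0,0,0]},
    {"claw": 0.3,"linear": [0.75,0,0],"rotation": [0,0,0]},
    {"claw": 0.3,"linear": [0,0,0],"rotation": [0,0,0]},
  ],
)

```text
time: 8.3
position: [0.4402, 0.0863, 0.1993]
tool_rot: [0.366, 1.54, -0.353]
ft_force: [-1.1, 0.0, 0.5]
grip_width: 0.703
```

```bash
python3 st.py
```

```text
pos [0.4402 0.0863 0.1993] yaw -0.458 tilt [ 0.0028  0.0073 -1.    ] F [-1.1  0.   0.5] T [-0.01 -0.   -0.  ] w 61.1 q [ 0.67 -0.11 -0.86  1.93 -0.09  1.28 -0.61] 8.3
```

Call:
play_rows(
  targets=[
    {"claw": 0.3,"linear": [0,-0.41,0.11],"rotation": [0.018,0,-0.005]},
    {"claw": 0.3,"linear": [0,0,0],"rotation": [0,0,0]},
    {"claw": 0.3,"linear": [0.5,0,0],"rotation": [0,0,0]},
    {"claw": 0.3,"linear": [0.5,0,0],"rotation": [0,0,0]},
    {"claw": 0.3,"linear": [0,0,0],"rotation": [0,0,0]},
  ],
)

```text
time: 8.72
position: [0.4403, 0.0779, 0.1761]
tool_rot: [0.381, 1.535, -0.377]
ft_force: [-0.2, -0.3, -0.9]
grip_width: 0.701
```

```bash
python3 st.py
```

```text
pos [0.4403 0.0779 0.1761] yaw -0.484 tilt [ 0.003   0.0018 -1.    ] F [-0.2 -0.3 -0.9] T [-0.04 -0.02  0.02] w 60.9 q [ 0.68 -0.08 -0.86  1.97 -0.07  1.23 -0.64] 8.7167
```

Call:
play_rows(
  targets=[
    {"claw": 0.3,"linear": [0.5,-0.12,-0.05],"rotation": [0,0,-0.001]},
    {"claw": 0.3,"linear": [0.5,-0.03,0],"rotation": [0,0,0]},
    {"claw": 0.3,"linear": [0.3,-0.03,0],"rotation": [0,0,0]},
    {"claw": 0.3,"linear": [0,0,0],"rotation": [0,0,0]},
  ],
)

```text
time: 9.05
position: [0.4392, 0.0747, 0.1446]
tool_rot: [0.381, 1.531, -0.377]
ft_force: [-1.0, -0.2, -0.2]
grip_width: 0.703
```

```bash
python3 st.py
```

```text
pos [0.4392 0.0747 0.1446] yaw -0.484 tilt [ 6.7e-03  5.0e-04 -1.0e+00] F [-1.  -0.2 -0.2] T [-0.08 -0.02 -0.01] w 61.2 q [ 0.68 -0.05 -0.87  2.01 -0.04  1.16 -0.66] 9.05
```

Call:
play_rows(
  targets=[
    {"claw": 0.6,"linear": [0,0.03,-0.06],"rotation": [0,0.0038,-0.002]},
    {"claw": 0.7,"linear": [0,0,0],"rotation": [0,0,0]},
    {"claw": 1,"linear": [0,0,0],"rotation": [0,0,0]},
    {"claw": 1,"linear": [0,0,0],"rotation": [0,0,0]},
    {"claw": 1,"linear": [0,0,0],"rotation": [0,0,0]},
    {"claw": 1,"linear": [0,0,0],"rotation": [0,0,0]},
    {"claw": 1,"linear": [0,0,0],"rotation": [0,0,0]},
    {"claw": 1,"linear": [0,0,0],"rotation": [0,0,0]},
  ],
  newtons=6,
)

```text
time: 9.72
position: [0.4405, 0.0768, 0.1479]
tool_rot: [0.38, 1.534, -0.378]
ft_force: [0.3, -0.1, -0.7]
grip_width: 0.228
```

```bash
python3 st.py
```

```text
pos [0.4405 0.0768 0.1479] yaw -0.483 tilt [ 4.1e-03  5.0e-04 -1.0e+00] F [ 0.3 -0.1 -0.7] T [ 0.01 -0.03  0.02] w 19.8 q [ 0.68 -0.05 -0.87  2.   -0.04  1.17 -0.66] 9.7167
```

Call:
play_rows(
  targets=[
    {"claw": 1,"linear": [0,0,0],"rotation": [0,0,0]},
    {"claw": 1,"linear": [0,0,0],"rotation": [0,0,0]},
    {"claw": 1,"linear": [-0.1,0,0],"rotation": [0,0,0]},
    {"claw": 1,"linear": [-0.1,0,0],"rotation": [0,0,0]},
    {"claw": 1,"linear": [-0.1,0,0],"rotation": [0,0,0]},
    {"claw": 1,"linear": [0,0,0],"rotation": [0,0,0]},
  ],
  newtons=25,
)

```text
time: 10.22
position: [0.4398, 0.0767, 0.1556]
tool_rot: [0.38, 1.535, -0.378]
ft_force: [0.0, -0.1, -1.4]
grip_width: 0.221
```

```bash
python3 st.py
```

```text
pos [0.4398 0.0767 0.1556] yaw -0.483 tilt [ 2.7e-03  5.0e-04 -1.0e+00] F [ 0.  -0.1 -1.4] T [-0.01 -0.04 -0.  ] w 19.3 q [ 0.68 -0.06 -0.87  2.   -0.05  1.18 -0.66] 10.2167
```

Call:
play_rows(
  targets=[
    {"claw": 1,"linear": [-0.1,0,0],"rotation": [0,0,0]},
    {"claw": 1,"linear": [-0.1,0,0],"rotation": [0,0,0]},
    {"claw": 1,"linear": [-0.1,0,0],"rotation": [0,0,0]},
    {"claw": 1,"linear": [-0.1,0,0],"rotation": [0,0,0]},
    {"claw": 1,"linear": [0,0,0],"rotation": [0,0,0]},
  ],
)

```text
time: 10.63
position: [0.4399, 0.0767, 0.1668]
tool_rot: [0.38, 1.534, -0.378]
ft_force: [0.6, 1.0, -0.5]
grip_width: 0.225
```

```bash
python3 st.py
```

```text
pos [0.4399 0.0767 0.1668] yaw -0.483 tilt [ 3.1e-03  4.0e-04 -1.0e+00] F [ 0.6  1.  -0.5] T [-0.05 -0.08 -0.01] w 19.5 q [ 0.68 -0.07 -0.86  1.98 -0.06  1.21 -0.65] 10.6333
```

Call:
play_rows(
  targets=[
    {"claw": 1,"linear": [-0.1,0,0],"rotation": [0,0,0]},
    {"claw": 1,"linear": [-0.1,0,0],"rotation": [0,0,0]},
    {"claw": 1,"linear": [-0.1,0,0],"rotation": [0,0,0]},
    {"claw": 1,"linear": [-0.1,0,0],"rotation": [0,0,0]},
    {"claw": 1,"linear": [-0.1,0,0],"rotation": [0,0,0]},
    {"claw": 1,"linear": [0,0,0],"rotation": [0,0,0]},
  ],
)

```text
time: 11.13
position: [0.4399, 0.0767, 0.1808]
tool_rot: [0.38, 1.534, -0.378]
ft_force: [0.1, -0.1, -1.4]
grip_width: 0.217
```

```bash
python3 st.py
```

```text
pos [0.4399 0.0767 0.1808] yaw -0.483 tilt [ 3.3e-03  3.0e-04 -1.0e+00] F [ 0.1 -0.1 -1.4] T [-0.02 -0.06 -0.04] w 18.9 q [ 0.68 -0.09 -0.86  1.96 -0.07  1.24 -0.63] 11.1333
```

Call:
play_rows(
  targets=[
    {"claw": 1,"linear": [-0.1,0,0],"rotation": [0,0,0]},
    {"claw": 1,"linear": [-0.1,0,0],"rotation": [0,0,0]},
    {"claw": 1,"linear": [-0.05,0,0],"rotation": [0,0,0]},
    {"claw": 1,"linear": [0,0,0],"rotation": [0,0,0]},
    {"claw": 1,"linear": [0,0,0],"rotation": [0,0,0]},
  ],
)

```text
time: 11.55
position: [0.4398, 0.0767, 0.1878]
tool_rot: [0.38, 1.534, -0.378]
ft_force: [-0.1, 0.0, -1.4]
grip_width: 0.22
```

```bash
python3 st.py; python3 look.py w5; python3 - <<'E'
from h import *
a=get_image("scene");cv2.imwrite("pics/s5.png",a)
c=a[205:307,160:296];c=cv2.resize(c,(400,300),interpolation=cv2.INTER_CUBIC)
d=a[225:270,212:262];d=cv2.resize(d,(400,360),interpolation=cv2.INTER_CUBIC)[:300]
w=cv2.imread("pics/w5.png");w=cv2.resize(w[:400],(450,225))
o=np.zeros((530,800,3),np.uint8);o[:300,:400]=c;o[:300,400:]=d;o[302:527,:450]=w
cv2.imwrite("pics/s5c.png",o)
print(proj("scene",[[.438,.0756,.124],[.438,.0756,.202]]))
E
```

```text
pos [0.4398 0.0767 0.1878] yaw -0.483 tilt [ 3.2e-03  2.0e-04 -1.0e+00] F [-0.1  0.  -1.4] T [ 0.03 -0.07 -0.02] w 19.1 q [ 0.68 -0.1  -0.85  1.95 -0.08  1.25 -0.63] 11.55
[0.4398 0.0767 0.1878] [[ 0.003  0.465  0.885]
 [ 0.     0.885 -0.465]
 [-1.     0.002  0.003]] [ 0.68 -0.1  -0.85  1.95 -0.08  1.25 -0.63] [-0.1  0.  -1.4]
[[238.92954587 238.44765716]
 [238.58745157 220.47078326]]
```

View pics/s5c.png

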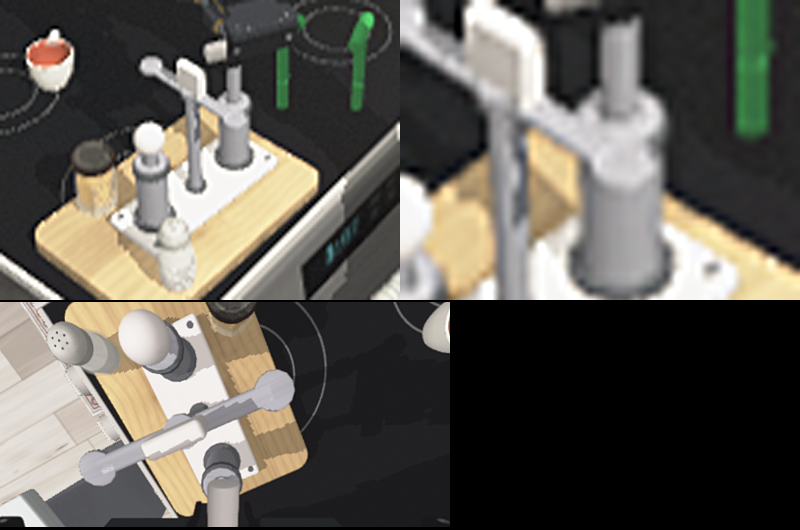

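```bash
python3 - <<'E'
from h import *
import pickle
s,w=pickle.load(open("w5.pkl","rb"));a=cv2.imread("pics/s5.png")
o=np.hstack([cv2.resize(w[160:250,215:290],(400,480),interpolation=cv2.INTER_CUBIC),cv2.resize(a[205:253,218:258],(400,480),interpolation=cv2.INTER_CUBIC)])
cv2.imwrite("pics/s6.png",o)
M=np.array([.4383,.0760,0]);e=np.array([.4646,.8855,0])
for h in(.198,.202,.206):
    P=[M+[0,0,h],M+.032*e+[0,0,h],M+.032*e+[0,0,h-.01],M+.032*e+[0,0,h+.01],M+[0,0,.124],M+[0,0,h-.078]]
    print(h,"scene10x",((proj("scene",P)-[218,205])*10).round(1).tolist())
    print("  wrist5.33x",((proj("wrist",P,s)-[215,160])*5.333).round(0).tolist())
E
```

```text
0.198 scene10x [[204.6, 164.5], [113.6, 189.9], [114.5, 213.7], [112.7, 166.0], [207.9, 334.7], [208.0, 343.6]]
  wrist5.33x [[183.0, 501.0], [182.0, 228.0], [183.0, 198.0], [181.0, 262.0], [188.0, 263.0], [188.0, 254.0]]
0.202 scene10x [[204.4, 155.0], [113.2, 180.4], [114.1, 204.2], [112.4, 156.3], [207.9, 334.7], [207.9, 334.7]]
  wrist5.33x [[183.0, 519.0], [181.0, 241.0], [182.0, 210.0], [180.0, 277.0], [188.0, 263.0], [188.0, 263.0]]
0.206 scene10x [[204.2, 145.4], [112.9, 170.8], [113.8, 194.7], [112.0, 146.6], [207.9, 334.7], [207.7, 325.8]]
  wrist5.33x [[182.0, 539.0], [181.0, 255.0], [182.0, 222.0], [180.0, 292.0], [188.0, 263.0], [188.0, 272.0]]
```

View pics/s6.png

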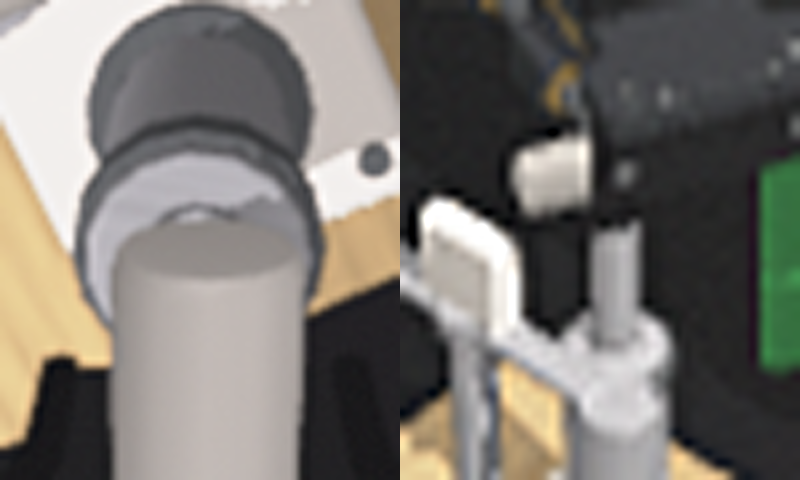

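```bash
python3 - <<'E'
from h import *
import pickle
o=[]
s,w=pickle.load(open("w4.pkl","rb"));t=w[140:230,210:285]
s5,w5=pickle.load(open("w5.pkl","rb"));t5=w5[160:250,215:290]
cv2.imwrite("pics/s7.png",np.hstack([cv2.resize(x,(400,480),interpolation=cv2.INTER_CUBIC) for x in(t,t5)]))
M=np.array([.4383,.0760,0]);e=np.array([.4646,.8855,0])
for S,h,off in((s,.162,(210,140)),(s5,.202,(215,160)),(s5,.205,(215,160))):
    P=[M+.032*e+[0,0,h+d] for d in(-.01,.01)]+[M+[0,0,.124]]+[M+r*e+[0,0,.124] for r in(.009,.018)]
    print(h,((proj("wrist",P,S)-off)*5.333).round(0).tolist())
    
g=cv2.cvtColor(w5,cv2.COLOR_BGR2GRAY);print(list(zip(range(180,218),g[180:218,252])))
g=cv2.cvtColor(w,cv2.COLOR_BGR2GRAY);print(list(zip(range(140,175),g[140:175,248])))
E
```

```text
0.162 [[193.0, 72.0], [193.0, 93.0], [195.0, 201.0], [195.0, 159.0], [194.0, 116.0]]
0.202 [[182.0, 210.0], [180.0, 277.0], [188.0, 263.0], [188.0, 208.0], [188.0, 153.0]]
0.205 [[182.0, 219.0], [180.0, 288.0], [188.0, 263.0], [188.0, 208.0], [188.0, 153.0]]
[(180, np.uint8(94)), (181, np.uint8(76)), (182, np.uint8(55)), (183, np.uint8(56)), (184, np.uint8(85)), (185, np.uint8(104)), (186, np.uint8(102)), (187, np.uint8(95)), (188, np.uint8(112)), (189, np.uint8(162)), (190, np.uint8(185)), (191, np.uint8(184)), (192, np.uint8(183)), (193, np.uint8(183)), (194, np.uint8(184)), (195, np.uint8(183)), (196, np.uint8(182)), (197, np.uint8(176)), (198, np.uint8(137)), (199, np.uint8(150)), (200, np.uint8(178)), (201, np.uint8(156)), (202, np.uint8(135)), (203, np.uint8(136)), (204, np.uint8(138)), (205, np.uint8(139)), (206, np.uint8(140)), (207, np.uint8(141)), (208, np.uint8(141)), (209, np.uint8(142)), (210, np.uint8(142)), (211, np.uint8(146)), (212, np.uint8(171)), (213, np.uint8(189)), (214, np.uint8(190)), (215, np.uint8(187)), (216, np.uint8(186)), (217, np.uint8(185))]
[(140, np.uint8(241)), (141, np.uint8(241)), (142, np.uint8(245)), (143, np.uint8(242)), (144, np.uint8(176)), (145, np.uint8(94)), (146, np.uint8(100)), (147, np.uint8(104)), (148, np.uint8(94)), (149, np.uint8(91)), (150, np.uint8(95)), (151, np.uint8(95)), (152, np.uint8(94)), (153, np.uint8(107)), (154, np.uint8(129)), (155, np.uint8(138)), (156, np.uint8(143)), (157, np.uint8(199)), (158, np.uint8(239)), (159, np.uint8(243)), (160, np.uint8(242)), (161, np.uint8(241)), (162, np.uint8(241)), (163, np.uint8(241)), (164, np.uint8(241)), (165, np.uint8(241)), (166, np.uint8(241)), (167, np.uint8(241)), (168, np.uint8(241)), (169, np.uint8(241)), (170, np.uint8(241)), (171, np.uint8(241)), (172, np.uint8(241)), (173, np.uint8(241)), (174, np.uint8(241))]
```

View pics/s7.png

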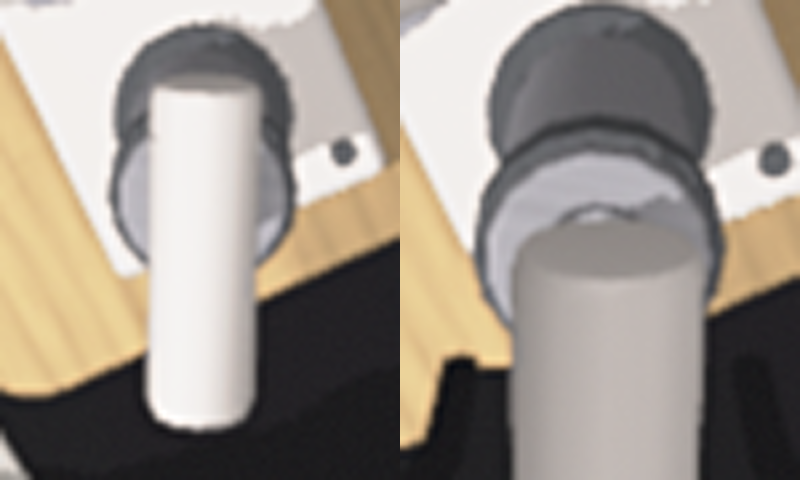

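Both views put the crossbar at about 0.203–0.204 m, against a target of 0.202. The lift measured from the grasp was 39.9 mm, so I'll lower it by about 1 mm and hold.

Call:
play_rows(
  targets=[
    {"claw": 1,"linear": [0.04,0,0],"rotation": [0,0,0]},
    {"claw": 1,"linear": [0,0,0],"rotation": [0,0,0]},
    {"claw": 1,"linear": [0,0,0],"rotation": [0,0,0]},
    {"claw": 1,"linear": [0,0,0],"rotation": [0,0,0]},
    {"claw": 1,"linear": [0,0,0],"rotation": [0,0,0]},
    {"claw": 1,"linear": [0,0,0],"rotation": [0,0,0]},
    {"claw": 1,"linear": [0,0,0],"rotation": [0,0,0]},
    {"claw": 1,"linear": [0,0,0],"rotation": [0,0,0]},
    {"claw": 1,"linear": [0,0,0],"rotation": [0,0,0]},
  ],
)

```text
time: 12.4
position: [0.4396, 0.0767, 0.1862]
tool_rot: [0.38, 1.535, -0.378]
ft_force: [0.6, 0.2, -1.3]
grip_width: 0.221
```

```bash
python3 st.py; python3 -c "
import bench;print(bench.close_job())"
```

```text
pos [0.4396 0.0767 0.1862] yaw -0.483 tilt [ 2.5e-03  5.0e-04 -1.0e+00] F [ 0.6  0.2 -1.3] T [ 0.01 -0.1   0.01] w 19.2 q [ 0.68 -0.1  -0.85  1.96 -0.08  1.25 -0.63] 12.4
the job is handed in; nothing more can be done
None
```

I turned the keeper bar about 1.43 rad anticlockwise by its fin, to roughly 1.55 rad, so it is clear of both plungers. I then drew the white T plunger straight up by its crossbar and handed the job in at 12.4 s, still holding it with a 25 N grip.

- **Force and tilt:** at each stop of the draw, side force was 1.2 N or less and tool tilt about 0.003 rad. At the end only the plunger's weight (about 1.3 N) was on the wrist.
- **Draw height:** the gripper rose 39.9 mm from the grasp, but two camera views put the crossbar 1–2 mm too high. I split the difference and lowered it 1.6 mm. The final height is 38.3 mm by arm travel, or about 40 mm by camera, good to about ±2 mm.
- **Groove not seen directly:** I never saw the groove itself at the barrel's mouth. I worked out its position from the crossbar height.
- **Other things:** the last pictures, taken before that final lowering, showed the bar crosswise and the ball plunger down. The honey jar and shaker were in place. The chilli jar, tin and lemon were outside those crops, and the arm's path stayed clear of them.
- **Top camera:** it showed only a blank grey field, so I used the scene and wrist cameras.

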